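# Load a findings tin into the gravity roller lane

## Robot

A 6-joint arm with a two-finger parallel gripper is mounted at the origin on a cart in front of the work surface, level with it; the furniture and walls round the work are solid. World frame = base frame: x ahead of the robot, y to its left, z up, the work surface at z = 0. Lengths are in mm, angles in degrees, forces in N, time in s.
With the tool pointing down it reaches from about 350 to 850 mm from the base axis. Payload 8.1 kg.
Tool frame: the origin (TCP) lies at the very end of the fingers, on their centre line; the grasp point (between the pads) lies 19 mm behind it; z points along the fingers, y is the line along which they close (so a half turn about z gives the same grasp; the last joint's range is limited). The gripper opens to 85 mm and grips with 20 to 120 N. Pads are 22 mm wide; open, the fingers measure 114 mm over their backs; the gripper's body (76 mm by 85 mm) begins 54 mm behind the grasp point. The pads swing forward as they close: fully open they stand 13 mm farther back than shut.
Start: joints at [-69.523, 7.471, 85.268, -0, 87.261, -4.893], TCP at [257.102, -542.129, 195.892] pointing down, gripper open.
Joint ranges: [-169.43, 169.43], [-51.17, 129.36], [1.28, 143.12], [-76.62, 256.62], [0, 156.53], [-152.29, 152.29]. Speed limits (degrees/s): [136.94, 136.94, 159.86, 180, 180, 180].

## Interface

Orientations are given as [roll, pitch, yaw] about the fixed x, y, z axes, in that order (R = Rz(yaw) Ry(pitch) Rx(roll)).
In Python, from bench import * gives the robot as it stands.
- The arm moves only by the tool play_rows, never from a script. Its argument "increments" is a list of rows, each a list of 3 entries, a list of its own where there are three numbers: the gripper's target within -1 to 1 (fully open at 1, half-way at 0, shut at -1), then the shift along the tool's x, y, z in mm, then the turn about the tool's z in rad. A call has 1 to 12 rows; each row shifts and turns the commanded pose from where the row before left it, along the tool's axes as they then stand; what a row does not reach is not made up. A row lasts 1/12 s, in which the tool goes at most 41.7 mm and 7.16 degrees, less where a joint would pass 70% of its speed; a pose out of reach is approached as far as the arm can. A call is refused whole if a number of a shift passes 41.7 or a number of a turn 0.125, either way. A call with a gripper value outside its range is refused whole. The fingers move at their own pace and stop on an object; "force" is the grip in N (left out, the last holds). Time passes only in rows, so rows that do not move let the fingers close. It gives the time, the measured TCP pose, the force, the opening and the grip force at its end, in the units of the state.
- sense(): the state, without advancing time (a new reading comes with each control period).
- snapshot(name): name is "scene" or "top"; returns a dict with "color" (400x640x3 uint8, red, green, blue), "intrinsics" (3x3 intrinsics, pixels), "world_from_camera" (4x4, takes a point from camera to world coordinates). Camera axes: x right, y down, z forward; pixel columns grow to the right and rows downward; lengths in mm; the calibration is good to about 2 mm. A picture is of the moment at which its call begins. There is no depth.
- hand_in(): hands the job in; it is judged then, once.
Trained networks look in a picture, given as the dict that the camera call returned (one of the last four; its "shot" number tells which), for a name from the list of things; names that differ only in an ending like _2 or _b are one class to them, and where a whole thing is asked for, a point or a joint stands for the part that bears it (a point fixed in the world has none). Each returns a list of dicts, best first, with "p" (0 to 1); they miss things now and then, are a little off and sometimes report something else, mostly with a low value. They report only what shows in the picture. A call takes as long as a camera call. They do not tell look-alikes from the thing itself.
- find_in(query, picture): "xyz" ([x, y, z] in mm, in the coordinates of the camera as it stood for that picture, good to about 4 mm: the middle of the surface that is visible of it).
- regions_of(query, picture): "mask" (400x640 bool, what is visible of it).
- pinpoint(query, picture): "xyz" ([x, y, z] in mm, in the coordinates of the camera as it stood for that picture, good to about 4 mm: a listed point, or the origin of a listed thing).
The state is a dict: "time": time; "joint_pos": joint angles; "qd": joint speeds; "joint_efforts": joint torques, N m; "tool_pos": TCP position; "tcp_rot": TCP orientation; "ft_force": force on the tool from outside, world axes, zero at the start; "wrist_torque": the same for the moment, N m; "finger_gap": finger opening in mm; "grip_force": force on a finger pad.
Only numpy, scipy, OpenCV 4.12 (cv2) and the standard library are available. Lean on these libraries where they do the work, as an engineer would, in place of code of your own. Each camera call takes 0.05 s, during which the arm holds its last target. There are 200 camera calls.

## Task

Put the closed findings tin into the little roller lane: set it down lengthwise on the open rollers at the high end, let go, and let it run down by itself until it lies against the stop at the low end. Do not carry, push or touch it in the lower half of the lane, and leave the steel block and the clear bead box where they are; mind the desk lamp as you swing across.

Things in the scene. Friction and masses are not known exactly. Their poses are not given: they have to be found in the camera images.
- tin: dark teal hinged findings tin, closed for good, flat box 64 x 97 x 23 mm (x, y, z), about 0.15 kg, flat on the table. Origin: centre of the underside; y along its length, z up. Grip across the width (along its x): the body is 61 mm wide from the underside to 18 mm up. It starts in any of three places shared with the steel block and the bead box. Either end may go first into the lane.
- flow_lane: fixed gravity lane, 312 x 108 mm, falls 12 degrees: 16 free grey rollers (90 mm long, every 18 mm) in aluminium sides. Origin: its middle, in the plane of the roller tops, 56 mm over the table. Tilted frame: y downhill (to the robot's left), x across, z square out of the rollers. Side guides 18 mm high, 92 mm apart, from y -0.055 to 0.15; stop plate 18 mm high, face at y 0.151. Turned 0 to 20 deg.
- load_point (a point): point on the roller tops at the lane's high end, at x 0, y -0.095 in the lane's frame, about 76 mm over the table; axes as the lane's. Round it (lane y -0.15 to -0.055) nothing stands above the rollers. Centre the tin's underside here, its length along the lane's y; once released it rolls down by itself in a second or two and rests with its centre near lane y 0.10.
- steel_block: bare steel bench block, 66 x 66 x 19 mm, 0.62 kg, flat on the table; origin at the centre of its underside. A bystander, not to be moved.
- bead_box: small clear square plastic box of beads, 51 x 53 x 20 mm, flat on the table; origin at the centre of its underside. A bystander, not to be moved.
- task_lamp: cream desk lamp with a 160 mm round foot at the robot's left, always in the same place; origin at its foot on the table. Its arm and shade rise over 0.5 m and lean towards the middle of the table: an arm that starts on the left should draw in to about 0.42 m from its base axis before swinging right past it.
Things that resemble listed ones, but are neither listed nor needed, are in the scene too. What is shaped like the tin but pink is not meant.

How it is judged (in metres and radians):
On the way:
1. the tin is set down on the rollers in the upper half of the lane (its centre at least 30 mm uphill of the middle, within 30 mm of the centre line, underside within 18 mm of the rollers) (y of tin in the frame of flow_lane between -0.16 and -0.03 m and x of tin in the frame of flow_lane between -0.03 and 0.03 m and z of tin in the frame of flow_lane between -0.01 and 0.018 m), for 0.06 s.
At the end, for the whole second after the job is handed in: The tin lies at rest flat on the rollers (within 8 mm) between the guides, lengthwise in the lane within 15 degrees, its leading end within about 15 mm of the stop; steel block and bead box are within 25 mm of where they started (y of tin in the frame of flow_lane between 0.087 and 0.112 m and x of tin in the frame of flow_lane between -0.022 and 0.022 m and z of tin in the frame of flow_lane between -0.008 and 0.008 m and angle between the y axis of tin and the y axis of flow_lane, either way round below 0.26 rad and linear speed of tin below 0.02 m/s and distance of each of steel_block, bead_box from where it was at the start of the episode below 0.025 m); the robot touches nothing.
It fails at once if the robot touches the tin while it is in the lower half of the lane (contact force between any of the fingers, the arm and tin above 0.5 N and y of tin in the frame of flow_lane between 0 and 0.16 m and x of tin in the frame of flow_lane between -0.046 and 0.046 m and z of tin in the frame of flow_lane between -0.02 and 0.02 m).
It fails at once if the steel block or the bead box is moved by more than 25 mm (distance of any of steel_block, bead_box from where it was at the start of the episode above 0.025 m).
It also fails if it takes over 48 s, if anything falls off the work surface, if the arm or the gripper's body presses on something with over 40 N, if the wrist force passes 120 N, or if a joint passes its speed limit or range.

## Working session

There is one attempt and no reset: what is moved stays moved. The work goes in short steps, Python scripts to look and compute and a tool call to move; the robot and the scene stay as the last step left them, time stands still between calls to the robot, and variables do not carry over. Pictures are saved under pics/ and viewed, at most 10 in all, crops included, and the job is handed in when it is done.

Besides the shell and the picture viewer there is one more tool, called as name([rows], argument=value, ...), one row to a line, values as JSON. play_rows: Moves the arm, as the interface text tells. Its arguments: {"type":"object","properties":{"increments":{"type":"array","items":{"type":"array"}},"force":{"type":"number"}},"required":["increments"]}

```bash
mkdir -p pics
cat > h.py <<'E'
from bench import *
import numpy as np, cv2
def w(p,s): 
    T=np.array(s["world_from_camera"]); return (T@np.r_[p,1])[:3]
def px(P,s):
    T=np.linalg.inv(np.array(s["world_from_camera"])); c=T@np.r_[P,1]; u=np.array(s["intrinsics"])@c[:3]; return u[:2]/u[2]
def ray(u,z,s):
    T=np.array(s["world_from_camera"]); d=T[:3,:3]@np.linalg.inv(np.array(s["intrinsics"]))@np.r_[u,1]; o=T[:3,3]; return o+d*(z-o[2])/d[2]
def save(n,im): cv2.imwrite("pics/"+n,cv2.cvtColor(np.ascontiguousarray(im),cv2.COLOR_RGB2BGR))
E
python3 - <<'E'
from h import *
for n in("top","scene"):
    s=snapshot(n); save(n+".png",s["color"])
    print(n,np.round(np.array(s["world_from_camera"])[:3,3]))
    for q in("tin","flow_lane","load_point","steel_block","bead_box","task_lamp"):
        for d in pinpoint(q,s)[:3]:
            P=w(d["xyz"],s); print(q,round(d["p"],2),P.round(),px(P,s).round())
    if n=="top":
        for q,z in(("tin",23),("flow_lane",56)):
            for d in regions_of(q,s)[:3]:
                c,_=cv2.findContours(d["mask"].astype(np.uint8),0,2); c=max(c,key=cv2.contourArea)
                P=np.array([ray(u,z,s)[:2] for u in c[:,0].astype(float)],np.float32)
                print(q,d["p"],"rect",cv2.minAreaRect(P),px(np.r_[P.mean(0),z],s).round())
print({k:np.round(v,2) for k,v in sense().items()})
E
```

```text
top [ 471.  -27. 1235.]
tin 0.72 [ 413. -362.    1.] [418. 247.]
tin 0.7 [ 466. -219.   -1.] [373. 230.]
flow_lane 0.61 [595. -42.  62.] [319. 188.]
load_point 0.87 [ 619. -129.   74.] [348. 180.]
steel_block 0.63 [ 558. -348.   -4.] [413. 203.]
bead_box 0.52 [463. -38.   3.] [317. 231.]
tin 0.75 rect ((466.8296203613281, -215.94509887695312), (94.69071197509766, 61.81215286254883), 72.3013687133789) [374. 231.]
flow_lane 0.78 rect ((596.7206420898438, -40.24192810058594), (106.99211883544922, 310.2810363769531), 18.945100784301758) [311. 189.]
scene [212. 633. 847.]
tin 0.64 [ 416. -364.    1.] [401. 153.]
tin 0.56 [ 466. -218.    3.] [368. 179.]
flow_lane 0.65 [597. -44.  54.] [296. 194.]
load_point 0.56 [ 620. -130.   79.] [302. 163.]
steel_block 0.9 [ 562. -348.   -4.] [353. 145.]
bead_box 0.54 [463. -41.   0.] [344. 226.]
{'time': np.float64(0.8), 'joint_pos': array([-69.52,   7.47,  85.27,   0.  ,  87.26,  -4.89]), 'qd': array([-0.02, -0.1 , -0.03, -0.02,  0.05, -0.05]), 'joint_efforts': array([ -0.  , -56.93, -50.08,  -0.  ,   0.  ,  -0.  ]), 'tool_pos': array([ 257.11, -542.13,  195.9 ]), 'tcp_rot': array([-180.  ,   -0.  ,   25.37]), 'ft_force': array([0.34, 0.34, 1.51]), 'wrist_torque': array([-0.03,  0.05,  0.01]), 'grip_force': np.float64(0.0), 'finger_gap': np.float64(85.44)}
```

Run:
```python
import cv2,numpy as np
t=cv2.imread("pics/top.png")
cv2.imwrite("pics/crop.png",cv2.resize(t[140:300,240:480],None,fx=3.3,fy=3.3,interpolation=cv2.INTER_CUBIC))
```

```text
(no output)
```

View pics/crop.png

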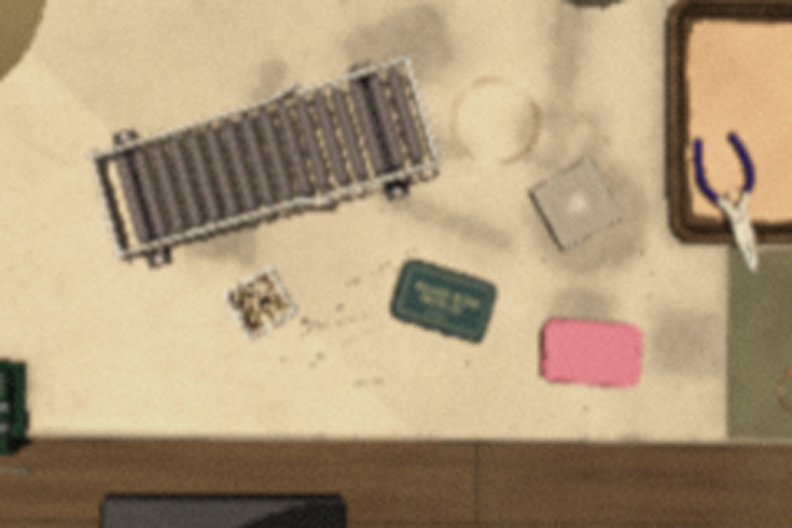

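View pics/scene.png

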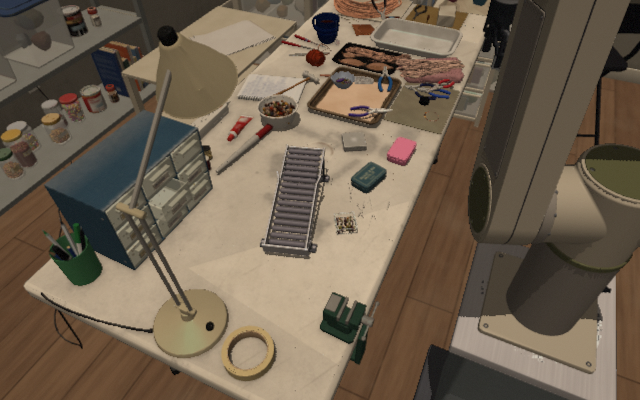

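The tin has one look-alike. The teal tin is at top px (374,231), which is crop (443,300). The pink look-alike is at (419,247). The steel block at (413,202) and the bead box at (319,232) are bystanders. By its colour I choose the teal one, and the crop confirms it at about (466,-217), long axis 72°. The lane's high end is at top px (348,180), falling left, turned about 17–18°.

play_rows([
  [1,[27.4,-17,0],0],
  [1,[27.4,-17,0],0],
  [1,[27.4,-17,0],0],
  [1,[27.4,-17,0],0],
  [1,[27.4,-17,0],0],
  [1,[27.4,-17,0],0],
  [1,[27.4,-17,0],0],
  [1,[27.4,-17,0],0],
  [1,[27.4,-17,0],0],
  [1,[27.4,-17,0],0],
  [1,[27.4,-17,0],0],
  [1,[27.4,-17,0],0],
], force=30)

```text
time: 1.8
tool_pos: [467.5, -215.5, 196.2]
tcp_rot: [180.0, -0.0, 25.4]
ft_force: [-0.0, -0.5, 0.1]
finger_gap: 85.6
grip_force: 0.0
```

play_rows([
  [1,[0,0,0],-0.117],
  [1,[0,0,0],-0.117],
  [1,[0,0,0],-0.117],
  [1,[0,0,0],-0.117],
  [1,[0,0,0],-0.117],
  [1,[0,0,0],-0.117],
  [1,[0,0,0],-0.117],
  [1,[0,0,30],0],
  [1,[0,0,30],0],
  [1,[0,0,30],0],
  [1,[0,0,30],0],
  [1,[0,0,0],0],
])

```text
time: 2.8
tool_pos: [462.5, -214.4, 69.3]
tcp_rot: [-179.4, -0.1, 72.3]
ft_force: [-1.3, 0.6, -1.6]
finger_gap: 85.6
grip_force: 0.0
```

Run:
```python
from h import *
out=[]
for n in("top","scene"):
    s=snapshot(n); st=sense()
    t=px(st["tool_pos"],s); print(n,np.round(st["tool_pos"],1),np.round(st["tcp_rot"],1),np.round(st["ft_force"],1),"tcp px",t.round())
    for d in pinpoint("tin",s)[:3]: print(round(d["p"],2),w(d["xyz"],s).round())
    c=px([466,-217,10],s).astype(int); im=s["color"].copy()
    out.append(cv2.resize(im[c[1]-40:c[1]+40,c[0]-40:c[0]+40],(400,400),interpolation=2))
save("close.png",np.hstack(out))
```

```text
top [ 464.  -215.2   72.6] [-1.796e+02 -1.000e-01  7.230e+01] [-0.9  1.3 -0. ] tcp px [376. 231.]
0.5 [ 469. -220.    3.]
scene [ 467.3 -217.2   77.3] [180.    0.   72.3] [ 0.2 -0.5  1.3] tcp px [369. 159.]
0.74 [ 467. -219.    7.]
0.58 [ 418. -362.    0.]
```

View pics/close.png

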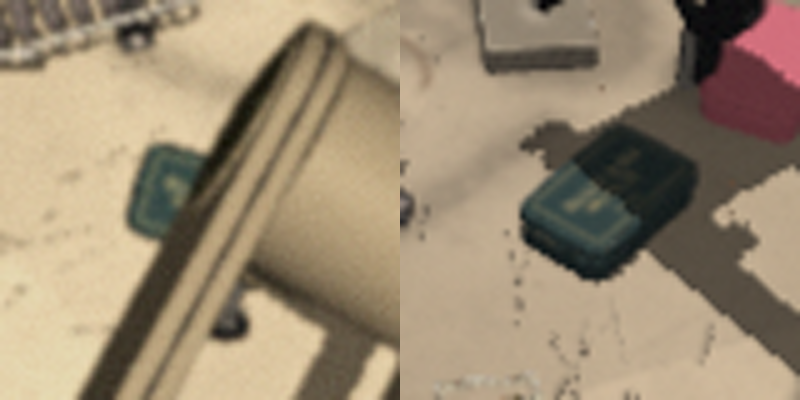

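The left half shows the teal tin, partly hidden by the forearm; the right half shows it whole, at crop (610,200), untouched under the gripper. After settling, the TCP is over it at (467,-217). Next I descend.

play_rows([
  [1,[0,0,15],0],
  [1,[0,0,15],0],
  [1,[0,0,15],0],
  [1,[0,0,10],0],
  [1,[0,0,6],0],
  [1,[0,0,5],0],
  [1,[0,0,3],0],
  [1,[0,0,3],0],
  [1,[0,0,0],0],
  [1,[0,0,0],0],
  [1,[0,0,0],0],
])

```text
time: 3.92
tool_pos: [467.1, -217.1, 4.4]
tcp_rot: [180.0, 0.0, 72.3]
ft_force: [0.2, -0.2, 0.8]
finger_gap: 85.2
grip_force: 0.0
```

play_rows([
  [-1,[0,0,0],0],
  [-1,[0,0,0],0],
  [-1,[0,0,0],0],
  [-1,[0,0,0],0],
  [-1,[0,0,0],0],
  [-1,[0,0,0],0],
  [-1,[0,0,0],0],
  [-1,[0,0,0],0],
])

```text
time: 4.58
tool_pos: [466.8, -216.9, 3.9]
tcp_rot: [-180.0, -0.0, 72.3]
ft_force: [0.5, 0.4, -0.8]
finger_gap: -0.4
grip_force: 0.0
```

The fingers shut on nothing, so I'll look.

Run:
```python
from h import *
out=[]
for n in("top","scene"):
    s=snapshot(n); st=sense()
    print(n,np.round(st["tool_pos"],1),np.round(st["ft_force"],1),st["finger_gap"],px(st["tool_pos"],s).round())
    for q in("tin","steel_block","bead_box"):
        for d in pinpoint(q,s)[:3]: print(q,round(d["p"],2),w(d["xyz"],s).round())
    c=px([466,-217,10],s).astype(int); im=s["color"].copy()
    out.append(cv2.resize(im[c[1]-50:c[1]+50,c[0]-50:c[0]+50],(400,400),interpolation=2))
save("close2.png",np.hstack(out))
```

```text
top [ 466.8 -216.9    3.9] [ 0.  -0.7 -0.4] 0.07108349968099838 [373. 230.]
tin 0.71 [ 465. -218.    1.]
steel_block 0.73 [ 558. -346.   -2.]
bead_box 0.53 [462. -39.   1.]
scene [ 466.8 -216.9    3.9] [0.5 0.3 0.2] -0.12069077899553926 [368. 179.]
tin 0.88 [ 418. -361.    1.]
tin 0.75 [ 465. -219.    4.]
steel_block 0.54 [ 564. -349.   -6.]
bead_box 0.49 [462. -43.  -3.]
```

View pics/close2.png

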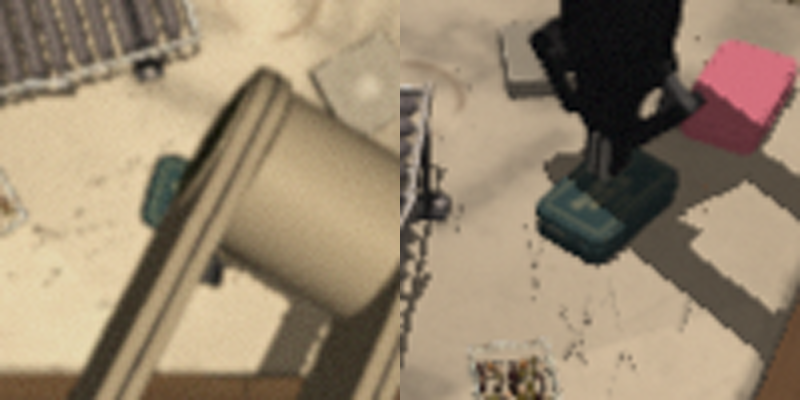

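The tin at crop (610,205) hasn't moved. The shut fingertips, at crop (603,180), sit on or just above its lid, although the reported TCP z is 4. I'll measure the true tip height from the picture.

Run:
```python
from h import *
s=snapshot("scene"); st=sense(); P=np.array(st["tool_pos"]); print(np.round(st["joint_pos"],2),P)
c=px([466,-217,30],s); x0,y0=(c-22).astype(int); im=cv2.resize(s["color"][y0:y0+44,x0:x0+44],(792,792)[:2],interpolation=cv2.INTER_CUBIC)[:594]
for z in(4,14,24,34,44):
    u=(px([P[0],P[1],z],s)-[x0,y0])*18+9; u=u.astype(int); cv2.drawMarker(im,tuple(int(a) for a in u),(255,0,0),0,14,2); cv2.putText(im,str(z),(int(u[0])+10,int(u[1])),0,.5,(255,255,0),1)
save("tip.png",im)
```

```text
[-30.63   4.96 109.09   0.    65.96 -12.93] [ 466.78245372 -216.90764018    3.87251433]
```

View pics/tip.png

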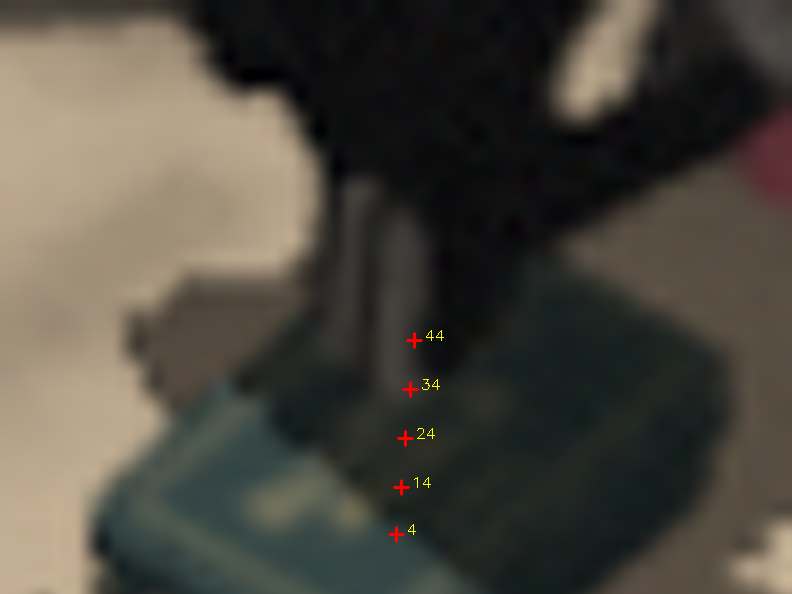

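play_rows([
  [1,[0,0,0],0],
  [1,[0,0,0],0],
  [1,[0,0,0],0],
  [1,[0,0,0],0],
  [1,[0,0,0],0],
  [1,[0,0,0],0],
  [1,[0,0,4],0],
  [1,[0,0,3],0],
  [1,[0,0,3],0],
  [1,[0,0,3],0],
  [1,[0,0,0],0],
  [1,[0,0,0],0],
])

```text
time: 6.03
tool_pos: [466.4, -216.7, -9.5]
tcp_rot: [-180.0, -0.0, 72.3]
ft_force: [0.3, -0.7, 0.7]
finger_gap: 85.2
grip_force: 0.0
```

Run:
```python
from h import *
s=snapshot("scene"); st=sense(); P=np.array(st["tool_pos"]); print(P,np.round(st["ft_force"],1),st["finger_gap"])
a=np.deg2rad(st["tcp_rot"][2]); ty=np.array([np.sin(a),-np.cos(a)])
c=px([466,-217,30],s); x0,y0=(c-[32,24]).astype(int); im=cv2.resize(s["color"][y0:y0+48,x0:x0+64],(768,576),interpolation=cv2.INTER_CUBIC)
for k in(-46,46):
  for z in(0,10,20,30):
    u=(px(np.r_[P[:2]+k*ty,z],s)-[x0,y0])*12+6; u=tuple(int(a) for a in u); cv2.drawMarker(im,u,(255,0,0),0,10,1); cv2.putText(im,str(z),(u[0]+8,u[1]),0,.45,(255,255,0),1)
save("tip2.png",im)
```

```text
[ 466.68351575 -216.84236701   -9.25542655] [ 0.3  0.  -0.1] 85.31349333758631
```

View pics/tip2.png

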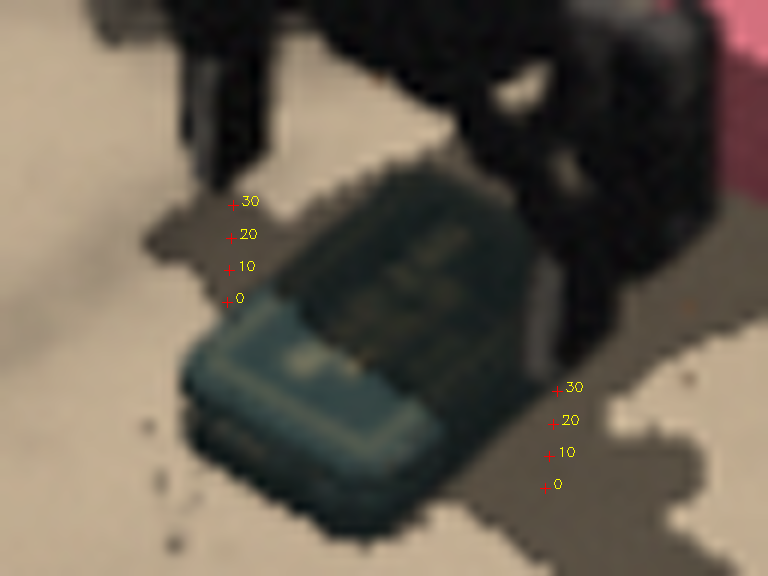

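The open tips, at crop (215,185) and (545,370), stand about 33 mm above the table while the TCP reads -9. So the real tips are about 30 mm (shut) to 42 mm (open) higher than reported, and sideways they are centred on the tin. I'll go down another 21 mm, watching the force.

play_rows([
  [1,[0,0,4],0],
  [1,[0,0,4],0],
  [1,[0,0,4],0],
  [1,[0,0,3],0],
  [1,[0,0,3],0],
  [1,[0,0,3],0],
  [1,[0,0,0],0],
  [1,[0,0,0],0],
])

```text
time: 6.75
tool_pos: [466.6, -216.8, -30.4]
tcp_rot: [-180.0, -0.0, 72.3]
ft_force: [0.3, 0.2, -0.2]
finger_gap: 85.3
grip_force: 0.0
```

play_rows([
  [0.4,[0,0,0],0],
  [0.2,[0,0,0],0],
  [0,[0,0,0],0],
  [-1,[0,0,0],0],
  [-1,[0,0,0],0],
  [-1,[0,0,0],0],
  [-1,[0,0,0],0],
])

```text
time: 7.33
tool_pos: [467.1, -217.1, -29.7]
tcp_rot: [180.0, 0.0, 72.3]
ft_force: [-1.4, 0.5, 6.3]
finger_gap: 59.6
grip_force: 33.2
```

play_rows([
  [-1,[0,0,-10],0],
  [-1,[0,0,-25],0],
  [-1,[0,0,-25],0],
  [-1,[0,0,-25],0],
  [-1,[0,0,-25],0],
  [-1,[0,0,-25],0],
  [-1,[0,0,0],0],
  [-1,[0,0,0],0],
])

```text
time: 8.0
tool_pos: [468.1, -217.7, 107.1]
tcp_rot: [179.8, 0.1, 72.3]
ft_force: [-0.1, -0.7, -1.4]
finger_gap: 59.5
grip_force: 33.1
```

play_rows([
  [-1,[13,12,0],0],
  [-1,[13,12,0],0],
  [-1,[13,12,0],0],
  [-1,[13,12,0],0],
  [-1,[13,12,0],0],
  [-1,[13,12,0],0],
  [-1,[13,12,0],0],
  [-1,[13,12,0],0],
  [-1,[13,12,0],0],
  [-1,[13,13,0],0],
  [-1,[0,0,0],0],
])

```text
time: 8.92
tool_pos: [622.5, -127.7, 102.8]
tcp_rot: [-179.9, -0.1, 72.4]
ft_force: [0.5, -0.3, -1.8]
finger_gap: 59.9
grip_force: 33.2
```

play_rows([
  [-1,[0,0,0],-0.1],
  [-1,[0,0,0],-0.1],
  [-1,[0,0,0],-0.1],
  [-1,[0,0,0],-0.1],
  [-1,[0,0,0],-0.1],
  [-1,[0,0,0],-0.1],
  [-1,[0,0,0],-0.014],
  [-1,[0,0,0],0],
  [-1,[0,0,0],0],
])

```text
time: 9.67
tool_pos: [620.8, -129.9, 104.0]
tcp_rot: [-179.9, -0.0, 107.3]
ft_force: [-0.1, 0.6, -1.2]
finger_gap: 59.7
grip_force: 33.2
```

Run:
```python
from h import *
s=snapshot("scene"); st=sense(); P=np.array(st["tool_pos"]); print(P,np.round(st["tcp_rot"],1),np.round(st["ft_force"],1),st["finger_gap"])
for q in("tin","load_point","flow_lane"):
    for d in pinpoint(q,s)[:3]: print(q,round(d["p"],2),w(d["xyz"],s).round())
im=s["color"].copy()
# model overlay: lane top corners for trial yaw
def L(p,o=(596,-42,56),g=17.5):
    g,t=np.deg2rad(g),np.deg2rad(12); yy=np.array([-np.sin(g)*np.cos(t),np.cos(g)*np.cos(t),-np.sin(t)]); xx=np.array([np.cos(g),np.sin(g),0])
    return np.array(o)+p[0]*xx+p[1]*yy+p[2]*np.cross(xx,yy)
c=px([600,-90,80],s); x0,y0=(c-[60,45]).astype(int); k=6
im=cv2.resize(im[y0:y0+90,x0:x0+120],(720,540),interpolation=2)
for col,g in(((255,0,0),17.5),((0,255,0),15.5)):
    for p in((54,-156,0),(-54,-156,0),(54,156,0),(-54,156,0),(0,-95,0),(46,-55,18),(-46,-55,18)):
        u=((px(L(p,g=g),s)-[x0,y0])*k+3).astype(int); cv2.drawMarker(im,(int(u[0]),int(u[1])),col,0,12,1)
save("over.png",im)
```

```text
[ 621.01693357 -129.89711601  104.25682569] [-179.9   -0.   107.3] [ 0.7 -0.3 -0.8] 59.765359304870366
tin 0.9 [ 416. -362.   -0.]
tin 0.84 [ 624. -133.  139.]
load_point 0.69 [ 621. -132.   76.]
flow_lane 0.83 [599. -43.  55.]
flow_lane 0.65 [ 563. -349.   -3.]
flow_lane 0.36 [ 620. -130.   78.]
```

View pics/over.png

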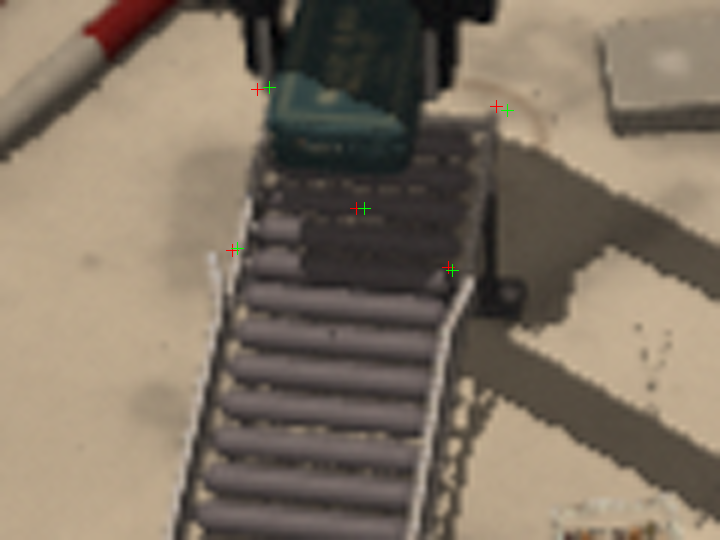

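The picture shows the tin at crop (345,100), straight above the high end and square to the rollers. The guides begin at (215,260) and (470,280), and the lane model overlay fits. The networks put the load point at (621,-131) and the tin at (624,-133). Next I lower it.

play_rows([
  [-1,[0,0,10],0],
  [-1,[0,0,10],0],
  [-1,[0,0,10],0],
  [-1,[0,0,6],0],
  [-1,[0,0,4],0],
  [-1,[0,0,2],0],
  [-1,[0,0,0],0],
  [-1,[0,0,0],0],
], force=20)

```text
time: 10.53
tool_pos: [621.8, -129.9, 63.1]
tcp_rot: [180.0, 0.0, 107.5]
ft_force: [1.2, 0.1, -1.5]
finger_gap: 60.0
grip_force: 33.2
```

play_rows([
  [-1,[0,0,2],0],
  [-1,[0,0,2],0],
  [-1,[0,0,0],0],
  [-1,[0,0,0],0],
])

```text
time: 10.87
tool_pos: [621.6, -129.9, 58.9]
tcp_rot: [-180.0, 0.0, 107.5]
ft_force: [-0.5, 0.3, -1.7]
finger_gap: 59.7
grip_force: 33.2
```

play_rows([
  [-1,[0,0,2],0],
  [-1,[0,0,2],0],
  [-1,[0,0,0],0],
  [-1,[0,0,0],0],
])

```text
time: 11.2
tool_pos: [621.8, -130.0, 55.1]
tcp_rot: [180.0, 0.0, 107.5]
ft_force: [0.7, 0.1, 0.1]
finger_gap: 59.6
grip_force: 33.3
```

play_rows([
  [-1,[0,0,1],0],
  [-1,[0,0,1],0],
  [-1,[0,0,1],0],
  [-1,[0,0,1],0],
  [-1,[0,0,0],0],
  [-1,[0,0,0],0],
])

```text
time: 11.7
tool_pos: [622.2, -130.3, 52.0]
tcp_rot: [179.9, 0.1, 107.5]
ft_force: [-2.8, 0.6, 6.2]
finger_gap: 59.6
grip_force: 34.1
```

play_rows([
  [-1,[0,0,1],0],
  [-1,[0,0,1],0],
  [-1,[0,0,1],0],
  [-1,[0,0,0],0],
  [-1,[0,0,0],0],
])

```text
time: 12.12
tool_pos: [622.3, -130.1, 49.1]
tcp_rot: [179.9, 0.1, 107.5]
ft_force: [-1.7, -0.1, 6.3]
finger_gap: 59.8
grip_force: 34.5
```

The tin is pivoting onto the slope at a steady 6 N, with about 3 mm left. I release it and then lift.

play_rows([
  [1,[0,0,0],0],
  [1,[0,0,0],0],
  [1,[0,0,0],0],
  [1,[0,0,0],0],
  [1,[0,0,0],0],
  [1,[0,0,-5],0],
  [1,[0,0,-10],0],
  [1,[0,0,-20],0],
  [1,[0,0,-20],0],
  [1,[0,0,-20],0],
  [1,[0,0,-20],0],
  [1,[0,0,-20],0],
])

```text
time: 13.12
tool_pos: [621.8, -129.9, 165.2]
tcp_rot: [179.9, 0.0, 107.5]
ft_force: [0.0, -0.2, 0.9]
finger_gap: 85.6
grip_force: 0.0
```

play_rows([
  [1,[0,0,0],0],
  [1,[0,0,0],0],
  [1,[0,0,0],0],
  [1,[0,0,0],0],
  [1,[0,0,0],0],
  [1,[0,0,0],0],
  [1,[0,0,0],0],
  [1,[0,0,0],0],
  [1,[0,0,0],0],
  [1,[0,0,0],0],
  [1,[0,0,0],0],
  [1,[0,0,0],0],
])

```text
time: 14.12
tool_pos: [621.6, -129.9, 162.9]
tcp_rot: [180.0, 0.0, 107.5]
ft_force: [-0.3, 0.2, -0.1]
finger_gap: 85.2
grip_force: 0.0
```

Run:
```python
from h import *
s=snapshot("scene"); st=sense(); print(st["time"],st["tool_pos"],np.round(st["ft_force"],1))
for q in("tin","bead_box","steel_block"):
    for d in pinpoint(q,s)[:3]:
        P=w(d["xyz"],s); g=np.deg2rad(17.5); D=P[:2]-[597,-42]; print(q,round(d["p"],2),P.round(),"lane y",round((D@[-np.sin(g),np.cos(g)])/np.cos(np.deg2rad(12))),"x",round(D@[np.cos(g),np.sin(g)]))
c=px([590,-30,56],s).astype(int)
save("end.png",cv2.resize(s["color"][c[1]-60:c[1]+75,c[0]-90:c[0]+90],(720,540),interpolation=2))
```

```text
14.1667 [ 621.62674074 -129.88247487  162.95194545] [-0.5  0.   0.4]
tin 0.86 [ 416. -362.   -0.] lane y -256 x -269
tin 0.71 [564.  53.  37.] lane y 103 x -3
steel_block 0.72 [ 561. -347.   -5.] lane y -287 x -126
```

View pics/end.png

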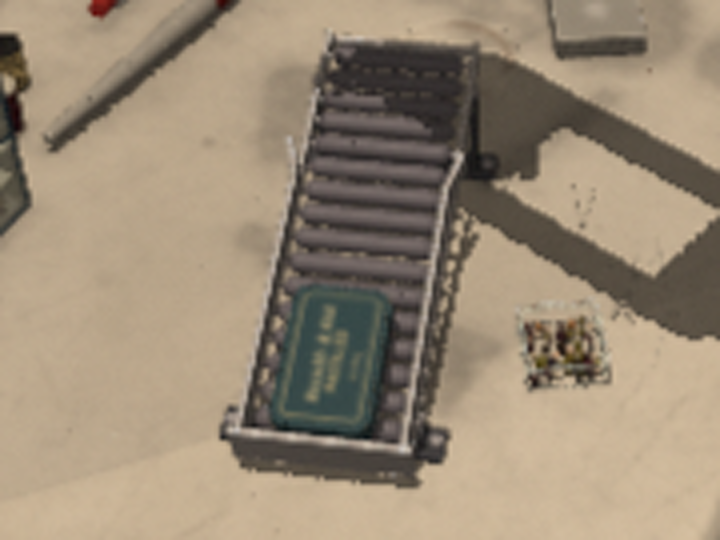

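The tin lies flat at crop (332,360) between the guides and against the stop at (325,440), at lane y of about 0.10. The block and bead box haven't moved, and the arm is clear.

```bash
python3 -c "
from bench import *
print(hand_in())"
```

```text
the job is handed in; nothing more can be done
None
```

The tin was set down at the high end, rolled down by itself and came to rest against the stop, with the steel block and bead box not visibly moved; the job is handed in, and no verdict was returned.

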